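File mixed specimen containers into their trays

ROBOT

A 6-joint arm with a two-finger parallel gripper is mounted at the origin on the work surface. World frame = base frame: x ahead of the robot, y to its left, z up, the work surface at z = 0. Lengths are in m, angles in rad, forces in N, time in s.
With the tool pointing down it reaches from about 0.4 to 0.825 m from the base axis. Payload 7 kg.
Tool frame: the origin (TCP) lies midway between the tips of the shut fingers; the grasp point (between the pads) lies 19 mm behind it; z points along the fingers, y is the line along which they close (so a half turn about z gives the same grasp; the last joint's range is limited). The gripper opens to 88 mm and grips with 3 to 60 N. Pads are 19 mm wide; open, the fingers measure 130 mm over their backs; the gripper's body (78 mm by 193 mm) begins 47 mm behind the grasp point.
Start: joints at [0.288, 0.359, 0.012, 0, -1.224, -0.288], TCP at [0.675, -0, 0.227] pointing down, gripper open.
Joint ranges: [-3.07, 3.07], [-1.43, 2.12], [-1.02, 1.25], [-3.03, 1.67], [-3.05, -0], [-3.03, 3.03]. Speed limits (rad/s): [2.39, 2.39, 3.01, 3.14, 3.14, 3.14].

INTERFACE

Orientations are given as a rotation vector (axis times angle).
In Python, from station import ctrl, eyes, sign_off gives the robot as it stands. The module is installed in compiled form; this text tells all that it offers.
- The arm moves only by the tool apply_moves, never from a script. Its arguments are lists of equal length, an entry for each row: "translation": the shift along the tool's x, y, z in cm, a list of three; "rot": the turn, a rotation vector about the tool's x, y, z in degrees, a list of three; "fingers": the closure, from -1 (fully open) to 1 (shut). A call has exactly 8 rows; each row shifts and turns the commanded pose from where the row before left it, along the tool's axes as they then stand; what a row does not reach is not made up. A row lasts 1/10 s, in which the tool goes at most 50 mm and 8.59 degrees, less where a joint would pass 70% of its speed; a pose out of reach is approached as far as the arm can. A call is refused whole if a number of a shift passes 5 or a number of a turn 8.59, either way. A call with a gripper value outside its range is refused whole. The fingers move at their own pace and stop on an object; the grip force is fixed at half the most. Time passes only in rows, so rows that do not move let the fingers close, or fill a call up. It gives the time, the measured TCP pose, the force, the opening and the grip force at its end, in the units of the state.
- ctrl.get_state(): the state, without advancing time (a new reading comes with each control period).
- eyes.capture(name): name is "scene" or "side" or "wrist"; returns (picture, depth): 480x640x3 uint8, red, green, blue; 480x640 float32, m along the optical axis (not along the pixel's ray), 0 where there is no reading.
- eyes.camera_params(name): a dict with "vfov" (degrees; the focal length in pixels is half the picture's height over the tangent of half this angle, whatever the lens; pixels are square), "cx", "cy" (the principal point, pixels), "R" (3x3) and "t" (3): a world point X has camera coordinates R X + t. Camera axes: x right, y down, z forward; pixel columns grow to the right and rows downward; lengths in m; the calibration is good to about 2 mm. A picture is of the moment at which its call begins: read the wrist's pose just before it. camera_params takes no time and is no camera call; for the wrist camera it gives the pose at the moment of the call.
- sign_off(): hands the job in; it is judged then, once.
The state is a dict: "time_s": time; "qpos": joint angles; "dq": joint speeds; "effort": joint torques, N m; "eef_pos": TCP position; "ee_rot": TCP orientation; "wrist_force": force on the tool from outside, world axes, zero at the start; "ft_torque": the same for the moment, N m; "opening": finger opening in m; "grasp_force": force on a finger pad.
Only numpy, scipy, OpenCV 4.12 (cv2) and the standard library are available. Lean on these libraries where they do the work, as an engineer would, in place of code of your own. Each camera call takes 0.05 s, during which the arm holds its last target. There are 200 camera calls.

TASK

Five specimen containers of three sizes have been left on the lab bench: file each one upright in an empty cell of the blue tray whose cells are made for its size (the wide pot in the tray with the biggest cells, the two middle pots in the tray with middle-sized cells, the two slim tubes in the tray with the smallest cells). Keep the containers upright, set them down on the cell floor rather than dropping them, and leave the pot and the tube that are already filed in their cells.

Things in the scene. Friction and masses are not known exactly. Their poses are not given: they have to be found in the camera images.
- pot_large: 150 ml specimen pot, the widest kind: frosted body 58 mm across with a paper label, red screw lid 64 mm across and 15 mm high, 76 mm tall over all, about 150 g. Stands loose on the bench at the start, near the robot, to be filed. Origin: centre of its underside, z up along its axis.
- pot_mid_a: 60 ml specimen pot: frosted body 40 mm across with a paper label, red screw lid 44 mm across and 14 mm high, 66 mm tall over all, about 70 g. Stands loose on the bench at the start, near the robot, to be filed. Origin: centre of its underside, z up along its axis.
- pot_mid_b: 60 ml specimen pot: frosted body 40 mm across with a paper label, red screw lid 44 mm across and 14 mm high, 66 mm tall over all, about 70 g, same as the other loose one. Stands loose on the bench at the start, near the robot, to be filed. Origin: centre of its underside, z up along its axis.
- tube_a: 30 ml specimen tube, the slim and tallest kind: flat-bottomed frosted body 27 mm across with a paper label, red screw lid 30 mm across and 18 mm high, 92 mm tall over all, about 40 g. Stands loose on the bench at the start, near the robot, to be filed. Origin: centre of its underside, z up along its axis.
- tube_b: 30 ml specimen tube, the slim and tallest kind: flat-bottomed frosted body 27 mm across with a paper label, red screw lid 30 mm across and 18 mm high, 92 mm tall over all, about 40 g, same as the other loose one. Stands loose on the bench at the start, near the robot, to be filed. Origin: centre of its underside, z up along its axis.
- tray_large: Blue plastic specimen tray, fixed to the bench, with one row of 2 square cells along its y axis, each 80 mm wide inside. 86 mm (x) by 169 mm (y) outside, walls and dividers 3 mm thick, top edge 32 mm above the bench, cell floors 4 mm above it. Origin: centre of its underside; cell centres at x = 0, y = -41.5 and +41.5 mm; both are empty at the start. It is the tray for the 150 ml pots (tray with the largest cells).
- tray_mid: Blue plastic specimen tray, fixed to the bench, with one row of 3 square cells along its y axis, each 58 mm wide inside. 64 mm (x) by 186 mm (y) outside, walls and dividers 3 mm thick, top edge 32 mm above the bench, cell floors 4 mm above it. Origin: centre of its underside; cell centres at x = 0, y = -61, 0 and +61 mm; the +61 one already holds a pot, the other two are empty. It is the tray for the 60 ml pots (middle-sized cells).
- tray_tube: Blue plastic specimen tray, fixed to the bench, with one row of 4 square cells along its y axis, each 44 mm wide inside. 50 mm (x) by 191 mm (y) outside, walls and dividers 3 mm thick, top edge 32 mm above the bench, cell floors 4 mm above it. Origin: centre of its underside; cell centres at x = 0, y = -70.5, -23.5, +23.5 and +70.5 mm; the -70.5 one already holds a tube, the other three are empty. It is the tray for the 30 ml tubes (smallest cells).
- filed_mid: 60 ml specimen pot: frosted body 40 mm across with a paper label, red screw lid 44 mm across and 14 mm high, 66 mm tall over all, about 70 g. Already filed: stands loose in an end cell of the 60 ml tray and stays there. Origin: centre of its underside, z up along its axis.
- filed_tube: 30 ml specimen tube, the slim and tallest kind: flat-bottomed frosted body 27 mm across with a paper label, red screw lid 30 mm across and 18 mm high, 92 mm tall over all, about 40 g. Already filed: stands loose in an end cell of the 30 ml tray and stays there. Origin: centre of its underside, z up along its axis.
There are look-alikes about, which are no part of the job. Leave any turquoise look-alike of the filed_mid alone.

How it is judged:
At the end, for the whole second after the job is handed in: Each loose container stands down in a cell of its size's tray (origin inside the tray's outline, underside less than 10 mm above the tray's underside), tilted less than 0.12 rad and at rest; the two filed ones still stand so in their trays (x of pot_large in the frame of tray_large between -0.043 and 0.043 m and y of pot_large in the frame of tray_large between -0.085 and 0.085 m and z of pot_large in the frame of tray_large between -0.002 and 0.01 m and angle between each of pot_large, pot_mid_a, pot_mid_b, tube_a, tube_b, filed_mid, filed_tube's own z axis and vertical below 0.12 rad and linear speed of each of pot_large, pot_mid_a, pot_mid_b, tube_a, tube_b, filed_mid, filed_tube below 0.02 m/s and x of pot_mid_a in the frame of tray_mid between -0.032 and 0.032 m and y of pot_mid_a in the frame of tray_mid between -0.093 and 0.093 m and z of pot_mid_a in the frame of tray_mid between -0.002 and 0.01 m and x of pot_mid_b in the frame of tray_mid between -0.032 and 0.032 m and y of pot_mid_b in the frame of tray_mid between -0.093 and 0.093 m and z of pot_mid_b in the frame of tray_mid between -0.002 and 0.01 m and x of tube_a in the frame of tray_tube between -0.025 and 0.025 m and y of tube_a in the frame of tray_tube between -0.094 and 0.094 m and z of tube_a in the frame of tray_tube between -0.002 and 0.01 m and x of tube_b in the frame of tray_tube between -0.025 and 0.025 m and y of tube_b in the frame of tray_tube between -0.094 and 0.094 m and z of tube_b in the frame of tray_tube between -0.002 and 0.01 m and x of filed_mid in the frame of tray_mid between -0.032 and 0.032 m and y of filed_mid in the frame of tray_mid between -0.093 and 0.093 m and z of filed_mid in the frame of tray_mid between -0.002 and 0.01 m and x of filed_tube in the frame of tray_tube between -0.025 and 0.025 m and y of filed_tube in the frame of tray_tube between -0.094 and 0.094 m and z of filed_tube in the frame of tray_tube between -0.002 and 0.01 m); the robot touches nothing.
It fails at once if an already filed container is shifted more than 25 mm from its place (distance of any of filed_mid, filed_tube from where it was at the start of the episode above 0.025 m).
It fails at once if a container is tipped more than 0.6 rad (34 degrees) from upright (angle between any of pot_large, pot_mid_a, pot_mid_b, tube_a, tube_b, filed_mid, filed_tube's own z axis and vertical above 0.6 rad).
It fails at once if a container is dropped by more than about 30 mm, or knocked flying (faster than 0.75 m/s out of the fingers) ((contact force between the fingers and pot_large below 0.05 N and linear speed of pot_large above 0.75 m/s) or (contact force between the fingers and pot_mid_a below 0.05 N and linear speed of pot_mid_a above 0.75 m/s) or (contact force between the fingers and pot_mid_b below 0.05 N and linear speed of pot_mid_b above 0.75 m/s) or (contact force between the fingers and tube_a below 0.05 N and linear speed of tube_a above 0.75 m/s) or (contact force between the fingers and tube_b below 0.05 N and linear speed of tube_b above 0.75 m/s)).
It also fails if it takes over 128 s, if anything falls off the work surface, if the arm or the gripper's body presses on something with over 40 N, if the wrist force passes 120 N, or if a joint passes its speed limit or range.

## Working session

There is one attempt and no reset: what is moved stays moved. The work goes in short steps, Python scripts to look and compute and a tool call to move; the robot and the scene stay as the last step left them, time stands still between calls to the robot, and variables do not carry over. Pictures are saved under pics/ and viewed, at most 14 in all, crops included, and the job is handed in when it is done.

Besides the shell and the picture viewer there is one more tool, called by a JSON object that holds its "op" and its "data". apply_moves: Moves the arm, as the interface text tells. Its arguments: {"type":"object","properties":{"translation":{"type":"array"},"rot":{"type":"array"},"fingers":{"type":"array"}},"required":["translation","rot","fingers"]}

```bash
mkdir -p pics
cat > h.py <<'E'
import numpy as np, cv2
from station import ctrl, eyes, sign_off
def cap(n):
    p=eyes.camera_params(n); im,d=eyes.capture(n); return im,d,p
def world(p,d):
    h,w=d.shape; f=h/2/np.tan(np.radians(p["vfov"]/2))
    v,u=np.mgrid[:h,:w]; c=np.stack([(u-p["cx"])/f*d,(v-p["cy"])/f*d,d],-1)
    return (c-np.array(p["t"]))@np.array(p["R"])
E
python3 - <<'E'
from h import *
for n in ("scene","side"):
    im,d,p=cap(n); cv2.imwrite(f"pics/{n}0.png",im[...,::-1]); np.savez(f"{n}0.npz",im=im,d=d)
    print(n,p["vfov"],np.round(-np.array(p["R"]).T@p["t"],3))
print(ctrl.get_state())
E
```

```text
scene 57.44896749875838 [1.156 0.302 0.463]
side 55.42354149752452 [0.15  0.385 0.641]
{'time_s': 0.1, 'qpos': array([ 2.88086399e-01,  3.59294951e-01,  1.11398023e-02, -2.90185877e-04,
       -1.22410506e+00, -2.88085439e-01]), 'dq': array([ 9.57998296e-04, -9.73959462e-04,  1.32812243e-03, -4.00177087e-04,
        2.16940724e-03,  5.39402933e-06]), 'effort': array([-1.42273191e-03, -5.84165347e+01,  2.93752134e+01,  7.01551259e+00,
        1.01412315e-02, -6.66964229e-05]), 'eef_pos': array([ 6.74556226e-01, -4.51056943e-05,  2.25728176e-01]), 'ee_rot': array([ 2.22051490e+00, -2.22073217e+00, -1.47312091e-03]), 'wrist_force': array([-0.39252753,  1.09606669,  0.73834636]), 'ft_torque': array([-0.0424986 ,  0.00666983,  0.03031366]), 'grasp_force': 0.0, 'opening': 0.0876475766661817}
```

View pics/scene0.png

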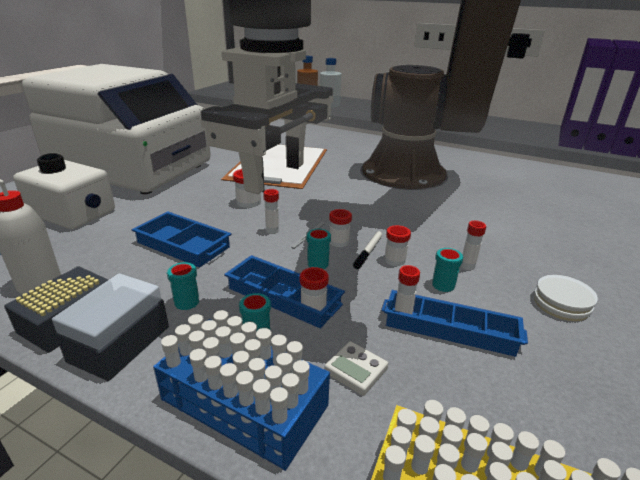

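View pics/side0.png

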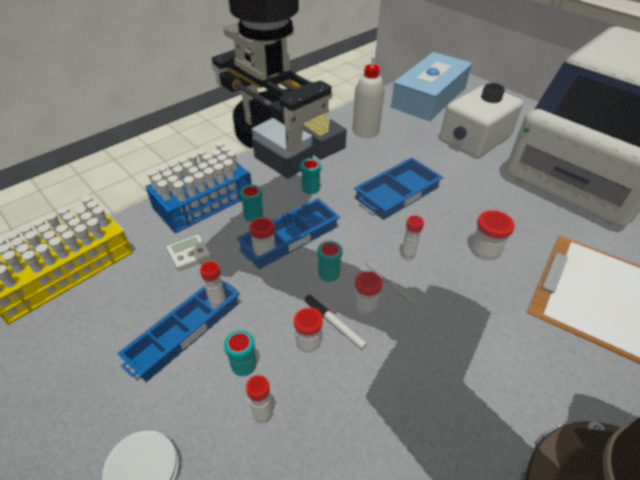

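The views show these red-lidded containers on frosted bodies:
- **Wide pot:** side (493,232), scene (243,188).
- **Middle pots:** side (368,290) and (308,328), scene (340,227) and (397,245).
- **Tubes:** side (412,235) and (259,398), scene (271,210) and (475,245).
- **Already filed:** side (262,235) and (213,283).
- **Turquoise look-alikes with red tops, to leave alone:** side (330,260), (240,352), (252,202) and (311,175).

Next I'll measure the lids and trays.

```bash
cat > m.py <<'E'
from h import *
def circ(P):
    A=np.c_[2*P,np.ones(len(P))]; s=np.linalg.lstsq(A,(P**2).sum(1),rcond=None)[0]; return s[:2],np.sqrt(s[2]+s[:2]@s[:2])
def lids(n,im,d,p):
    W=world(p,d); hsv=cv2.cvtColor(im,cv2.COLOR_RGB2HSV).astype(int)
    H,S,V=hsv[...,0],hsv[...,1],hsv[...,2]
    red=((H<8)|(H>172))&(S>150)&(V>70)&(d>0)&(W[...,2]>.03)&(W[...,2]<.12)
    k,L,st,c=cv2.connectedComponentsWithStats(red.astype(np.uint8))
    for i in range(1,k):
        if st[i,4]<60: continue
        P=W[L==i]; zt=np.percentile(P[:,2],95); T=P[P[:,2]>zt-.004]
        if len(T)<10: continue
        (x,y),r=cv2.minEnclosingCircle(np.float32(T[:,:2]))
        print(n,np.round(c[i]).astype(int),st[i,4],"top",round(zt,4),"xy",round(x,4),round(y,4),"r",round(r,4),"mean",np.round(T[:,:2].mean(0),3))
def trays(n,im,d,p):
    W=world(p,d); hsv=cv2.cvtColor(im,cv2.COLOR_RGB2HSV).astype(int)
    H,S=hsv[...,0],hsv[...,1]
    b=(H>102)&(H<118)&(S>140)&(d>0)&(W[...,2]>-.01)&(W[...,2]<.12)
    k,L,st,c=cv2.connectedComponentsWithStats(cv2.morphologyEx(b.astype(np.uint8),cv2.MORPH_CLOSE,np.ones((5,5))))
    for i in range(1,k):
        if st[i,4]<600: continue
        P=W[(L==i)&b]; T=P[(P[:,2]>.026)&(P[:,2]<.036)]
        if len(T)<30: continue
        print(n,"tray",np.round(c[i]).astype(int),"maxz",round(P[:,2].max(),3),cv2.minAreaRect(np.float32(T[:,:2]*1000)))
if __name__=="__main__":
    for n in ("scene","side"):
        z=np.load(f"{n}0.npz"); p=eyes.camera_params(n); lids(n,z["im"],z["d"],p); trays(n,z["im"],z["d"],p)
E
python3 m.py
```

```text
scene [238 176] 107 top 0.0768 xy 0.3928 -0.2764 r 0.0253 mean [ 0.396 -0.278]
scene [271 195] 155 top 0.0926 xy 0.4705 -0.1433 r 0.015 mean [ 0.473 -0.143]
scene [340 216] 268 top 0.0671 xy 0.445 0.0004 r 0.0222 mean [0.447 0.002]
scene [476 228] 218 top 0.0927 xy 0.4099 0.2519 r 0.0141 mean [0.411 0.252]
scene [398 233] 335 top 0.0671 xy 0.4543 0.123 r 0.0237 mean [0.457 0.123]
scene [319 234] 101 top 0.0674 xy 0.5371 -0.0009 r 0.0153 mean [ 0.537 -0.001]
scene [450 254] 125 top 0.0675 xy 0.4912 0.2253 r 0.0146 mean [0.491 0.225]
scene [181 269] 154 top 0.0676 xy 0.7421 -0.1405 r 0.0161 mean [ 0.743 -0.14 ]
scene [314 278] 514 top 0.0712 xy 0.6605 0.0525 r 0.0224 mean [0.662 0.054]
scene [409 275] 332 top 0.0971 xy 0.6163 0.1883 r 0.0148 mean [0.618 0.189]
scene [254 302] 219 top 0.0679 xy 0.7553 0.0068 r 0.0152 mean [0.756 0.007]
scene tray [183 238] maxz 0.034 ((605.2411499023438, -270.2798156738281), (178.72669982910156, 95.15046691894531), 86.06936645507812)
scene tray [281 289] maxz 0.034 ((654.8878784179688, -6.706840515136719), (194.0211944580078, 73.91400146484375), 85.2207
[... 923 characters left out ...]
1239 r 0.0223 mean [0.449 0.124]
side [238 342] 258 top 0.0692 xy 0.4875 0.2254 r 0.0149 mean [0.487 0.225]
side [257 387] 439 top 0.095 xy 0.403 0.2524 r 0.0149 mean [0.402 0.253]
side tray [396 186] maxz 0.036 ((600.9323120117188, -268.27685546875), (176.502197265625, 94.75634002685547), 86.5732192993164)
side tray [195 202] maxz 0.065 ((852.1793212890625, 61.8631591796875), (185.8689422607422, 88.17630004882812), 87.78649139404297)
side tray [293 229] maxz 0.036 ((651.6605834960938, -5.8223876953125), (193.36407470703125, 73.78143310546875), 85.17548370361328)
side tray [172 333] maxz 0.036 ((598.74365234375, 260.95269775390625), (59.40433883666992, 199.00547790527344), 8.121694564819336)
```

Candidates: scene (340,227)/side (368,290) is a frosted 60 ml pot of lid radius 22 mm, so it is the first one meant. The turquoise one at scene (319,245)/side (330,260) doesn't fit. I'll move over the pot and confirm from the wrist camera.

{"op": "apply_moves", "data": {"translation": [[0, 3, 0], [0, 4, 0], [0, 4, 0], [0, 4, 0], [0, 4, 0], [0, 3, 0], [0, 1.3, 0], [0, 0, 0]], "rot": [[0, 0, 0], [0, 0, 0], [0, 0, 0], [0, 0, 0], [0, 0, 0], [0, 0, 0], [0, 0, 0], [0, 0, 0]], "fingers": [-0.5, -0.5, -0.5, -0.5, -0.5, -0.5, -0.5, -0.5]}}

```text
time_s: 0.9
eef_pos: [0.4408, -0.0, 0.2271]
ee_rot: [-2.221, 2.22, -0.0]
wrist_force: [1.4, 0.6, -0.4]
opening: 0.0661
grasp_force: 0.0
```

```bash
cat > w.py <<'E'
from m import *
import sys
s=ctrl.get_state(); print(np.round(s["eef_pos"],4),s["opening"],s["grasp_force"])
for n in sys.argv[2:]:
    im,d,p=cap(n); cv2.imwrite(f"pics/{n}{sys.argv[1]}.png",im[...,::-1]); lids(n,im,d,p); trays(n,im,d,p)
E
python3 w.py 1 wrist
```

```text
[ 0.4408 -0.      0.2271] 0.06614355164246853 0.0
wrist [288  49] 1396 top 0.0926 xy 0.4667 -0.1439 r 0.0152 mean [ 0.466 -0.144]
wrist [322 222] 1591 top 0.0666 xy 0.4404 0.0 r 0.0223 mean [ 0.44  -0.001]
wrist [223 222] 768 top 0.0668 xy 0.5338 0.0002 r 0.0158 mean [ 0.534 -0.   ]
wrist [  5 232] 299 top 0.0667 xy 0.7493 0.0084 r 0.0146 mean [0.745 0.01 ]
wrist [106 269] 1312 top 0.0706 xy 0.6556 0.0513 r 0.0224 mean [0.655 0.047]
wrist [312 317] 137 top 0.0652 xy 0.4507 0.1041 r 0.0122 mean [0.45  0.103]
wrist tray [144  13] maxz 0.033 ((606.42236328125, -187.73568725585938), (16.595611572265625, 95.42420196533203), 89.30766296386719)
wrist tray [120 177] maxz 0.034 ((651.00732421875, -14.273757934570312), (178.80029296875, 73.90875244140625), 84.9657211303711)
```

View pics/wrist1.png

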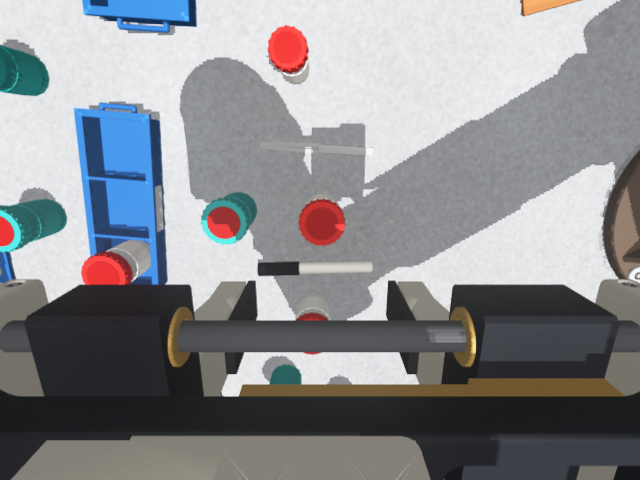

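The wrist view confirms it: frosted pot at (322,222), radius 22 mm, directly under the tool. The turquoise look-alike is at (229,217). Next I descend, with the fingers partly open.

{"op": "apply_moves", "data": {"translation": [[0, 0, 3], [0, 0, 4], [0, 0, 4], [0, 0, 3.5], [0, 0, 2.5], [0, 0, 1.7], [0, 0, 0], [0, 0, 0]], "rot": [[0, 0, 0], [0, 0, 0], [0, 0, 0], [0, 0, 0], [0, 0, 0], [0, 0, 0], [0, 0, 0], [0, 0, 0]], "fingers": [-0.5, -0.5, -0.5, -0.5, -0.5, -0.5, -0.5, -0.5]}}

```text
time_s: 1.75
eef_pos: [0.4428, -0.0, 0.0393]
ee_rot: [2.221, -2.22, -0.0]
wrist_force: [0.0, 0.1, -0.0]
opening: 0.0659
grasp_force: 0.0
```

{"op": "apply_moves", "data": {"translation": [[0, 0, 0], [0, 0, 0], [0, 0, 0], [0, 0, 0], [0, 0, 0], [0, 0, 0], [0, 0, -0.5], [0, 0, -1]], "rot": [[0, 0, 0], [0, 0, 0], [0, 0, 0], [0, 0, 0], [0, 0, 0], [0, 0, 0], [0, 0, 0], [0, 0, 0]], "fingers": [1, 1, 1, 1, 1, 1, 1, 1]}}

```text
time_s: 2.55
eef_pos: [0.4413, -0.0003, 0.0545]
ee_rot: [2.22, -2.22, -0.001]
wrist_force: [-0.2, -0.1, 0.5]
opening: 0.0429
grasp_force: 30.0
```

{"op": "apply_moves", "data": {"translation": [[0, 0, -3], [0, 0, -3], [0.5, -2, -3], [1.5, -4, -1], [1.5, -4, 0], [1.5, -4, 0], [1.3, -4, 0], [0.4, -2.6, 0]], "rot": [[0, 0, 0], [0, 0, 0], [0, 0, 0], [0, 0, 0], [0, 0, 0], [0, 0, 0], [0, 0, 0], [0, 0, 0]], "fingers": [1, 1, 1, 1, 1, 1, 1, 1]}}

```text
time_s: 3.35
eef_pos: [0.6501, -0.0685, 0.1548]
ee_rot: [2.22, -2.223, 0.0]
wrist_force: [0.2, 1.1, -1.3]
opening: 0.0434
grasp_force: 30.0
```

```bash
python3 w.py 2 wrist
```

```text
[ 0.6501 -0.0685  0.1548] 0.04341081043131917 30.00003218650818
wrist [605 140] 2379 top 0.0925 xy 0.4699 -0.1443 r 0.0149 mean [ 0.47  -0.145]
wrist [188 147] 1341 top 0.0667 xy 0.7428 -0.1403 r 0.0152 mean [ 0.742 -0.14 ]
wrist [311 374] 879 top 0.0705 xy 0.6575 0.0474 r 0.0207 mean [0.657 0.043]
wrist tray [393  38] maxz 0.033 ((607.562255859375, -212.32574462890625), (61.08639907836914, 89.15523529052734), 87.08919525146484)
wrist tray [320 222] maxz 0.116 ((649.3712768554688, -60.58974075317383), (86.32624816894531, 66.99346160888672), 85.29873657226562)
wrist tray [ 96 283] maxz 0.062 ((836.07080078125, -32.115882873535156), (10.223638534545898, 63.056671142578125), 80.62213134765625)
```

View pics/wrist2.png

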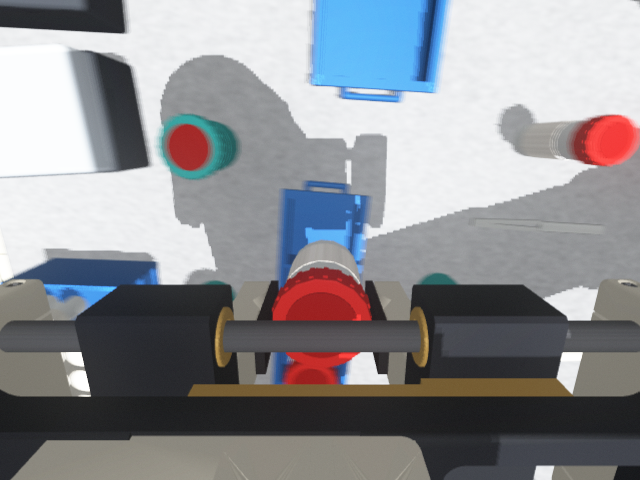

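The held pot is at (321,315), over the end cell of the middle tray, and the turquoise pots are clear. Lowering.

{"op": "apply_moves", "data": {"translation": [[0, 0.1, 2], [0, 0, 2.5], [0, 0, 2.5], [0, 0, 2], [0, 0, 1], [0, 0, 0.6], [0, 0, 0.3], [0, 0, 0]], "rot": [[0, 0, 0], [0, 0, 0], [0, 0, 0], [0, 0, 0], [0, 0, 0], [0, 0, 0], [0, 0, 0], [0, 0, 0]], "fingers": [1, 1, 1, 1, 1, 1, 1, 1]}}

```text
time_s: 4.2
eef_pos: [0.6473, -0.067, 0.0461]
ee_rot: [-2.221, 2.221, -0.001]
wrist_force: [-0.2, -0.8, 1.0]
opening: 0.0435
grasp_force: 30.0
```

{"op": "apply_moves", "data": {"translation": [[0, 0, 0.15], [0, 0, 0.1], [0, 0, 0], [0, 0, 0], [0, 0, 0], [0, 0, 0], [0, 0, -0.5], [0, 0, -2]], "rot": [[0, 0, 0], [0, 0, 0], [0, 0, 0], [0, 0, 0], [0, 0, 0], [0, 0, 0], [0, 0, 0], [0, 0, 0]], "fingers": [1, 1, 1, -0.4, -0.4, -0.4, -0.4, -0.4]}}

```text
time_s: 5.0
eef_pos: [0.6454, -0.0672, 0.0663]
ee_rot: [2.219, -2.22, -0.004]
wrist_force: [0.2, 0.3, 0.2]
opening: 0.0612
grasp_force: 0.0
```

{"op": "apply_moves", "data": {"translation": [[0, 0, -4], [0, 0, -4], [-2, 2, -4], [-4, 4, 0], [-4, 4, 0], [-4, 4, 0], [-3, 4, 0], [-2, 1.6, 0]], "rot": [[0, 0, 0], [0, 0, 0], [0, 0, 0], [0, 0, 0], [0, 0, 0], [0, 0, 0], [0, 0, 0], [0, 0, 0]], "fingers": [-0.5, -0.5, -0.5, -0.5, -0.5, -0.5, -0.5, -0.5]}}

```text
time_s: 5.8
eef_pos: [0.462, 0.11, 0.1886]
ee_rot: [-2.222, 2.22, 0.001]
wrist_force: [1.4, 0.5, 0.5]
opening: 0.0657
grasp_force: 0.0
```

```bash
python3 w.py 3 wrist side
```

```text
[0.462  0.11   0.1886] 0.06569737464973698 0.0
wrist [68 12] 1574 top 0.0704 xy 0.6439 -0.0581 r 0.0202 mean [ 0.644 -0.053]
wrist [228  95] 1176 top 0.0668 xy 0.5328 0.0011 r 0.0154 mean [0.532 0.002]
wrist [ 82 167] 2575 top 0.0706 xy 0.6545 0.0539 r 0.0227 mean [0.653 0.054]
wrist [336 249] 1763 top 0.0666 xy 0.4498 0.1243 r 0.022 mean [0.449 0.124]
wrist [295 358] 369 top 0.0668 xy 0.4855 0.2294 r 0.0145 mean [0.486 0.232]
wrist [386 379] 241 top 0.0915 xy 0.4033 0.2407 r 0.0112 mean [0.404 0.239]
wrist tray [108  97] maxz 0.058 ((651.2777099609375, 7.190788269042969), (166.76730346679688, 71.34893798828125), 85.18975830078125)
wrist tray [183 282] maxz 0.033 ((607.7974853515625, 180.5863800048828), (54.278682708740234, 37.494083404541016), 8.286262512207031)
side [496 223] 714 top 0.0786 xy 0.3758 -0.2663 r 0.0327 mean [ 0.375 -0.265]
side [415 223] 191 top 0.0945 xy 0.4661 -0.1428 r 0.0141 mean [ 0.465 -0.142]
side [262 227] 381 top 0.0725 xy 0.6559 0.054 r 0.0229 mean [0.655 0.054]
side [210 270] 268 top 0.0985 xy 0.6094 0.1895 r 0.0149 mean [0.61 0.19]
side [308 321] 586 top 0.0689 xy 0.4496 0.1238 r 0.0221 mean [0.449 0.124]
side [238 342] 261 top 0.0691 xy 0.4873 0.2255 r 0.0147 mean [0.487 0.225]
side [258 387] 430 top 0.095 xy 0.4025 0.2529 r 0.0147 mean [0.402 0.252]
side tray [396 186] maxz 0.036 ((601.362060546875, -266.3706359863281), (183.33441162109375, 94.38969421386719), 86.89642333984375)
side tray [189 205] maxz 0.064 ((853.0121459960938, 76.48355102539062), (156.87411499023438, 88.68290710449219), 87.60054779052734)
side tray [261 249] maxz 0.035 ((655.7174072265625, 56.75364685058594), (68.46405029296875, 72.19541931152344), 85.4093017578125)
side tray [171 334] maxz 0.036 ((597.5816650390625, 263.2990417480469), (59.569339752197266, 203.98529052734375), 7.651556015014648)
```

View pics/wrist3.png

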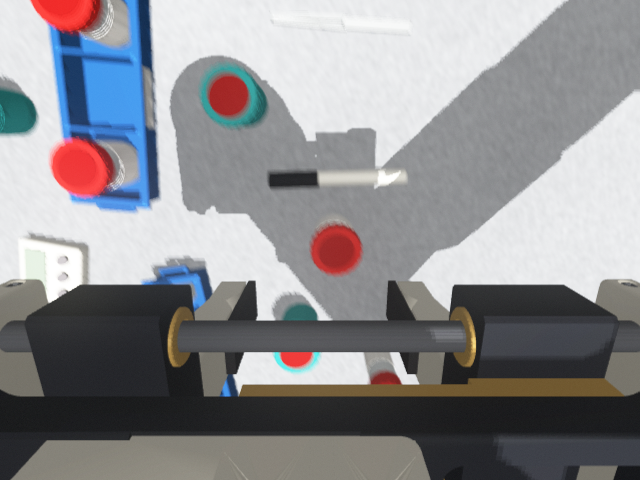

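The first pot is filed at (64,5), lid top at 70 mm like the filed one at (82,167). The next pot is the frosted one at (336,249). The turquoise one at (297,350) stays.

{"op": "apply_moves", "data": {"translation": [[-0.7, 0.6, 1], [-0.7, 0.6, 2], [0, 0, 3], [0, 0, 3], [0, 0, 3], [0, 0, 2], [0, 0, 0.9], [0, 0, 0]], "rot": [[0, 0, 0], [0, 0, 0], [0, 0, 0], [0, 0, 0], [0, 0, 0], [0, 0, 0], [0, 0, 0], [0, 0, 0]], "fingers": [-0.5, -0.5, -0.5, -0.5, -0.5, -0.5, -0.5, -0.5]}}

```text
time_s: 6.7
eef_pos: [0.4524, 0.1221, 0.0376]
ee_rot: [2.218, -2.22, -0.001]
wrist_force: [-0.4, -0.7, 0.1]
opening: 0.0658
grasp_force: 0.0
```

{"op": "apply_moves", "data": {"translation": [[0, 0, 0], [0, 0, 0], [0, 0, 0], [0, 0, 0], [0, 0, 0], [0, 0, 0], [0, 0, -0.5], [0, 0, -1]], "rot": [[0, 0, 0], [0, 0, 0], [0, 0, 0], [0, 0, 0], [0, 0, 0], [0, 0, 0], [0, 0, 0], [0, 0, 0]], "fingers": [1, 1, 1, 1, 1, 1, 1, 1]}}

```text
time_s: 7.5
eef_pos: [0.4524, 0.1227, 0.054]
ee_rot: [2.22, -2.221, -0.0]
wrist_force: [0.3, -0.3, -0.7]
opening: 0.0432
grasp_force: 30.0
```

{"op": "apply_moves", "data": {"translation": [[0, 0, -3], [0, 0, -4], [0.5, -1, -3], [2, -3, -1], [2, -3, 0], [2.5, -3, 0], [2, -3, 0], [2, -3, 0]], "rot": [[0, 0, 0], [0, 0, 0], [0, 0, 0], [0, 0, 0], [0, 0, 0], [0, 0, 0], [0, 0, 0], [0, 0, 0]], "fingers": [1, 1, 1, 1, 1, 1, 1, 1]}}

```text
time_s: 8.3
eef_pos: [0.6139, 0.0119, 0.1649]
ee_rot: [-2.221, 2.221, -0.0]
wrist_force: [0.5, 0.9, 0.1]
opening: 0.0429
grasp_force: 30.0
```

{"op": "apply_moves", "data": {"translation": [[0.9, -2, 0], [0.9, -1.7, 0.5], [0, 0, 3], [0, 0, 3], [0, 0, 2.5], [0, 0, 1.5], [0, 0, 0.9], [0, 0, 0]], "rot": [[0, 0, 0], [0, 0, 0], [0, 0, 0], [0, 0, 0], [0, 0, 0], [0, 0, 0], [0, 0, 0], [0, 0, 0]], "fingers": [1, 1, 1, 1, 1, 1, 1, 1]}}

```text
time_s: 9.1
eef_pos: [0.6496, -0.005, 0.0495]
ee_rot: [2.221, -2.221, -0.001]
wrist_force: [-0.2, 0.4, -1.7]
opening: 0.0431
grasp_force: 30.0
```

{"op": "apply_moves", "data": {"translation": [[0, 0, 0.4], [0, 0, 0.2], [0, 0, 0.1], [0, 0, 0], [0, 0, 0], [0, 0, 0], [0, 0, -0.5], [0, 0, -2]], "rot": [[0, 0, 0], [0, 0, 0], [0, 0, 0], [0, 0, 0], [0, 0, 0], [0, 0, 0], [0, 0, 0], [0, 0, 0]], "fingers": [1, 1, 1, 1, -0.4, -0.4, -0.4, -0.4]}}

```text
time_s: 9.9
eef_pos: [0.6484, -0.0052, 0.0664]
ee_rot: [2.219, -2.22, -0.004]
wrist_force: [-0.5, -0.2, 0.2]
opening: 0.0606
grasp_force: 0.0
```

{"op": "apply_moves", "data": {"translation": [[0, 0, -4], [0, 0, -4], [0, 1, -4], [2, 3, -2], [3, 3, 0], [3, 3, 0], [3, 3, 0], [2, 3, 0]], "rot": [[0, 0, 0], [0, 0, 0], [0, 0, 0], [0, 0, 0], [0, 0, 0], [0, 0, 0], [0, 0, 0], [0, 0, 0]], "fingers": [-0.4, -0.4, -0.4, -0.4, -0.4, -0.4, -0.4, -0.4]}}

```text
time_s: 10.7
eef_pos: [0.4884, -0.1363, 0.2085]
ee_rot: [-2.221, 2.222, -0.001]
wrist_force: [0.7, -0.8, -0.3]
opening: 0.0617
grasp_force: 0.0
```

```bash
python3 w.py 4 wrist
```

```text
[ 0.4884 -0.1363  0.2085] 0.06167831062890973 0.0
wrist [468  62] 5619 top 0.0767 xy 0.3752 -0.268 r 0.032 mean [ 0.376 -0.269]
wrist [351 222] 751 top 0.0926 xy 0.4634 -0.1464 r 0.0147 mean [ 0.464 -0.147]
wrist [ 46 222] 660 top 0.0668 xy 0.7348 -0.1426 r 0.0151 mean [ 0.736 -0.142]
wrist [160 280] 262 top 0.0697 xy 0.6424 -0.0832 r 0.0133 mean [ 0.643 -0.086]
wrist [280 359] 304 top 0.0668 xy 0.5306 0.0 r 0.0131 mean [0.53  0.001]
wrist tray [199  83] maxz 0.033 ((599.2843627929688, -255.40213012695312), (146.83917236328125, 88.71085357666016), 86.64981079101562)
wrist tray [180 262] maxz 0.033 ((642.8489379882812, -71.93685913085938), (63.656455993652344, 66.92742156982422), 85.3686294555664)
```

View pics/wrist4.png

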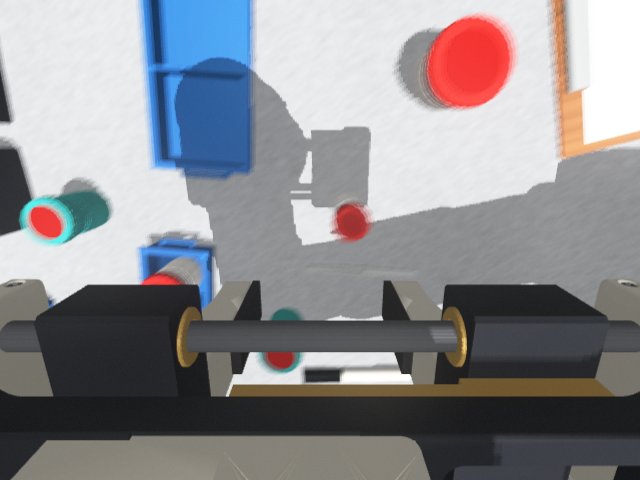

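The tube at (351,222) is the next one, frosted with a slim red lid. The wide pot is at (468,62). I'll line up over the tube, pausing above it.

{"op": "apply_moves", "data": {"translation": [[0.4, 1, 0], [0.3, 1, 1], [0, 0, 3], [0, 0, 2.5], [0, 0, 1.5], [0, 0, 0.5], [0, 0, 0], [0, 0, 0]], "rot": [[0, 0, 0], [0, 0, 0], [0, 0, 0], [0, 0, 0], [0, 0, 0], [0, 0, 0], [0, 0, 0], [0, 0, 0]], "fingers": [-0.4, -0.4, -0.4, -0.4, -0.4, -0.4, -0.4, -0.4]}}

```text
time_s: 11.55
eef_pos: [0.4707, -0.1418, 0.1239]
ee_rot: [-2.222, 2.22, -0.001]
wrist_force: [0.4, -0.2, -0.2]
opening: 0.061
grasp_force: 0.0
```

```bash
python3 w.py 5 wrist side | grep -v tray
```

```text
[ 0.4707 -0.1418  0.1239] 0.06098995047740941 0.0
wrist [493  50] 11493 top 0.0766 xy 0.3764 -0.2672 r 0.0325 mean [ 0.377 -0.265]
wrist [328 266] 2102 top 0.0924 xy 0.4664 -0.1445 r 0.0159 mean [ 0.466 -0.146]
side [310 164] 70 top 0.0686 xy 0.7392 -0.1395 r 0.0132 mean [ 0.739 -0.14 ]
side [250 191] 88 top 0.0688 xy 0.7517 0.0063 r 0.0135 mean [0.753 0.007]
side [314 202] 318 top 0.0724 xy 0.6455 -0.0649 r 0.0227 mean [ 0.644 -0.065]
side [289 216] 340 top 0.0727 xy 0.6467 -0.0039 r 0.0215 mean [ 0.645 -0.003]
side [496 224] 747 top 0.0787 xy 0.3771 -0.2663 r 0.0325 mean [ 0.375 -0.265]
side [415 223] 212 top 0.0945 xy 0.4659 -0.1434 r 0.0148 mean [ 0.465 -0.142]
side [261 227] 381 top 0.0728 xy 0.6551 0.0528 r 0.0225 mean [0.655 0.054]
side [330 249] 121 top 0.069 xy 0.5336 -0.0012 r 0.0136 mean [ 0.534 -0.001]
side [210 270] 270 top 0.0987 xy 0.6109 0.1895 r 0.0148 mean [0.61  0.189]
side [238 342] 258 top 0.0693 xy 0.4869 0.2243 r 0.0146 mean [0.487 0.225]
side [257 387] 436 top 0.0949 xy 0.4029 0.2529 r 0.0148 mean [0.402 0.253]
```

Both middle pots are filed, their lid tops at the same height as the filed one. Descending on the tube.

{"op": "apply_moves", "data": {"translation": [[0.2, 0.3, 0], [0, 0, 1.5], [0, 0, 2], [0, 0, 1.5], [0, 0, 0.9], [0, 0, 0.2], [0, 0, 0], [0, 0, 0]], "rot": [[0, 0, 0], [0, 0, 0], [0, 0, 0], [0, 0, 0], [0, 0, 0], [0, 0, 0], [0, 0, 0], [0, 0, 0]], "fingers": [-0.4, -0.4, -0.4, -0.4, -0.4, -0.4, -0.4, -0.4]}}

```text
time_s: 12.45
eef_pos: [0.4675, -0.144, 0.0628]
ee_rot: [-2.221, 2.221, -0.001]
wrist_force: [-0.4, 0.0, 0.2]
opening: 0.0615
grasp_force: 0.0
```

{"op": "apply_moves", "data": {"translation": [[0, 0, 0], [0, 0, 0], [0, 0, 0], [0, 0, 0], [0, 0, 0], [0, 0, 0], [0, 0, -0.5], [0, 0, -1]], "rot": [[0, 0, 0], [0, 0, 0], [0, 0, 0], [0, 0, 0], [0, 0, 0], [0, 0, 0], [0, 0, 0], [0, 0, 0]], "fingers": [1, 1, 1, 1, 1, 1, 1, 1]}}

```text
time_s: 13.25
eef_pos: [0.4663, -0.144, 0.0769]
ee_rot: [2.22, -2.221, -0.002]
wrist_force: [-0.4, -0.6, 0.3]
opening: 0.029
grasp_force: 30.0
```

{"op": "apply_moves", "data": {"translation": [[0, 0, -3], [0, 0, -4], [-0.5, 0, -4], [-2, -1, -1], [-3, -1, 0], [-3.5, -1, 0], [-3.5, -1, 0], [-3.5, -1, 0]], "rot": [[0, 0, 0], [0, 0, 0], [0, 0, 0], [0, 0, 0], [0, 0, 0], [0, 0, 0], [0, 0, 0], [0, 0, 0]], "fingers": [1, 1, 1, 1, 1, 1, 1, 1]}}

```text
time_s: 14.05
eef_pos: [0.5171, 0.0174, 0.1982]
ee_rot: [-2.221, 2.221, -0.001]
wrist_force: [0.1, -0.3, -0.3]
opening: 0.0293
grasp_force: 30.0
```

{"op": "apply_moves", "data": {"translation": [[-4, -1, 0], [-4, -1, 0], [-4, -1, 0], [-4, -1, 0], [-4, -1, 0], [-4, -1, 0], [-4, -1, 0], [-3, 0, 0]], "rot": [[0, 0, 0], [0, 0, 0], [0, 0, 0], [0, 0, 0], [0, 0, 0], [0, 0, 0], [0, 0, 0], [0, 0, 0]], "fingers": [1, 1, 1, 1, 1, 1, 1, 1]}}

```text
time_s: 14.85
eef_pos: [0.5875, 0.3283, 0.1975]
ee_rot: [-2.222, 2.221, -0.0]
wrist_force: [0.2, -0.2, -0.5]
opening: 0.0293
grasp_force: 30.0
```

```bash
python3 w.py 6 wrist
```

```text
[0.5875 0.3283 0.1975] 0.029277838577064633 29.999444782733917
wrist [286  50] 1468 top 0.0965 xy 0.6112 0.1916 r 0.0145 mean [0.611 0.192]
wrist [449 109] 998 top 0.0668 xy 0.4868 0.229 r 0.0154 mean [0.487 0.229]
wrist [563 145] 1323 top 0.0925 xy 0.4047 0.2529 r 0.0157 mean [0.406 0.255]
wrist tray [36 14] maxz 0.061 ((834.2792358398438, 149.591796875), (44.46910095214844, 13.8882474899292), 1.1938157081604004)
wrist tray [308 155] maxz 0.093 ((599.359375, 262.5601501464844), (57.14774703979492, 196.2960205078125), 8.137697219848633)
```

View pics/wrist6.png

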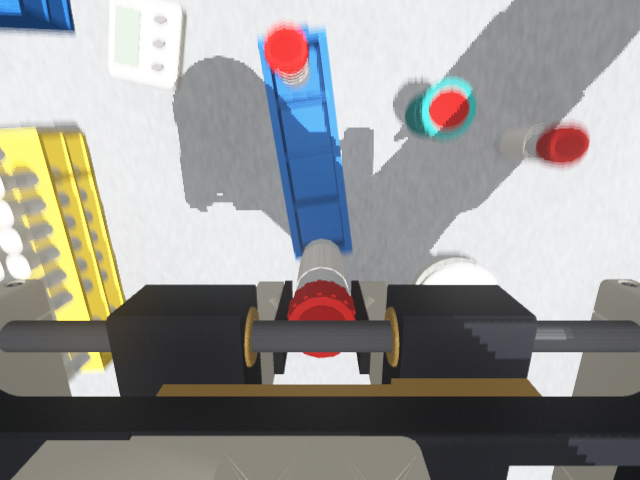

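The tube at (321,315) is held just off the tray's free end at (323,250). The filed tube is at (287,50) and the turquoise pot at (449,109). The depth fit puts the end cell at (0.590, 0.331).

{"op": "apply_moves", "data": {"translation": [[0, 0, 2], [0, 0, 3], [0, 0, 3], [0, 0, 2], [0, 0, 0.5], [0, 0, 0], [0, 0, 0], [0, 0, 0]], "rot": [[0, 0, 0], [0, 0, 0], [0, 0, 0], [0, 0, 0], [0, 0, 0], [0, 0, 0], [0, 0, 0], [0, 0, 0]], "fingers": [1, 1, 1, 1, 1, 1, 1, 1]}}

```text
time_s: 15.7
eef_pos: [0.5877, 0.3266, 0.0938]
ee_rot: [-2.22, 2.22, -0.0]
wrist_force: [0.7, -0.1, -1.2]
opening: 0.0292
grasp_force: 30.0
```

{"op": "apply_moves", "data": {"translation": [[-0.4, -0.2, 0], [0, 0, 0.5], [0, 0, 1], [0, 0, 0.7], [0, 0, 0.3], [0, 0, 0.2], [0, 0, 0.1], [0, 0, 0]], "rot": [[0, 0, 0], [0, 0, 0], [0, 0, 0], [0, 0, 0], [0, 0, 0], [0, 0, 0], [0, 0, 0], [0, 0, 0]], "fingers": [1, 1, 1, 1, 1, 1, 1, 1]}}

```text
time_s: 16.5
eef_pos: [0.5888, 0.3301, 0.0661]
ee_rot: [-2.222, 2.22, -0.001]
wrist_force: [-6.7, -2.2, 16.7]
opening: 0.0291
grasp_force: 30.0
```

{"op": "apply_moves", "data": {"translation": [[0, 0, 0], [0, 0, 0], [0, 0, 0], [0, 0, 0], [0, 0, -0.5], [0, 0, -2], [0, 0, -4], [0, 0, -4]], "rot": [[0, 0, 0], [0, 0, 0], [0, 0, 0], [0, 0, 0], [0, 0, 0], [0, 0, 0], [0, 0, 0], [0, 0, 0]], "fingers": [-0.2, -0.2, -0.2, -0.2, -0.2, -0.2, -0.2, -0.2]}}

```text
time_s: 17.3
eef_pos: [0.5886, 0.3296, 0.1698]
ee_rot: [2.22, -2.22, 0.0]
wrist_force: [1.1, 2.0, 1.3]
opening: 0.0526
grasp_force: 0.0
```

{"op": "apply_moves", "data": {"translation": [[0, 1, -2], [1, 3, 0], [1.5, 3, 0], [1.5, 3, 0], [1.5, 3, 0], [1.5, 3, 0], [0.7, 2, 0], [0, 0, 0]], "rot": [[0, 0, 0], [0, 0, 0], [0, 0, 0], [0, 0, 0], [0, 0, 0], [0, 0, 0], [0, 0, 0], [0, 0, 0]], "fingers": [-0.2, -0.2, -0.2, -0.2, -0.2, -0.2, -0.2, -0.2]}}

```text
time_s: 18.1
eef_pos: [0.4071, 0.252, 0.1899]
ee_rot: [-2.221, 2.22, 0.001]
wrist_force: [0.1, 0.4, 0.3]
opening: 0.0525
grasp_force: 0.0
```

```bash
python3 w.py 7 wrist
```

```text
[0.4071 0.252  0.1899] 0.05252005919339827 0.0
wrist [ 43 159] 1910 top 0.0964 xy 0.611 0.1892 r 0.0158 mean [0.61  0.189]
wrist [224 203] 1032 top 0.0668 xy 0.4874 0.2263 r 0.0155 mean [0.487 0.226]
wrist [325 240] 1139 top 0.0925 xy 0.4038 0.2519 r 0.0156 mean [0.404 0.251]
wrist tray [38 23] maxz 0.034 ((644.5445556640625, 79.10729217529297), (25.08594512939453, 46.4871826171875), 85.4463882446289)
wrist tray [117 207] maxz 0.033 ((602.0366821289062, 240.68136596679688), (59.93046951293945, 157.38526916503906), 8.055920600891113)
```

View pics/wrist7.png

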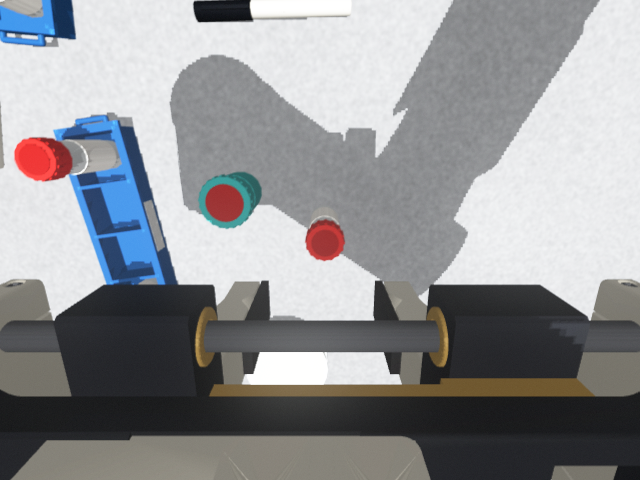

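The tube at (325,240) is frosted and slim, so it is the one meant. The turquoise pot at (226,202) will be clear of the narrowed fingers.

{"op": "apply_moves", "data": {"translation": [[0, 0.3, 1], [0, 0, 2.5], [0, 0, 3], [0, 0, 3], [0, 0, 2], [0, 0, 1], [0, 0, 0.3], [0, 0, 0]], "rot": [[0, 0, 0], [0, 0, 0], [0, 0, 0], [0, 0, 0], [0, 0, 0], [0, 0, 0], [0, 0, 0], [0, 0, 0]], "fingers": [-0.2, -0.2, -0.2, -0.2, -0.2, -0.2, -0.2, -0.2]}}

```text
time_s: 18.95
eef_pos: [0.4063, 0.2532, 0.0609]
ee_rot: [2.221, -2.221, 0.0]
wrist_force: [-0.0, 0.7, -0.2]
opening: 0.0527
grasp_force: 0.0
```

{"op": "apply_moves", "data": {"translation": [[0, 0, 0], [0, 0, 0], [0, 0, 0], [0, 0, 0], [0, 0, 0], [0, 0, 0], [0, 0, -0.5], [0, 0, -1]], "rot": [[0, 0, 0], [0, 0, 0], [0, 0, 0], [0, 0, 0], [0, 0, 0], [0, 0, 0], [0, 0, 0], [0, 0, 0]], "fingers": [1, 1, 1, 1, 1, 1, 1, 1]}}

```text
time_s: 19.75
eef_pos: [0.4054, 0.2524, 0.0758]
ee_rot: [2.22, -2.22, 0.0]
wrist_force: [-0.0, 0.0, -0.3]
opening: 0.0294
grasp_force: 30.0
```

{"op": "apply_moves", "data": {"translation": [[0, 0, -3], [0, 0, -4], [0, -0.5, -4], [0, -2.5, -1], [-0.6, -3.5, 0], [-0.8, -3.5, 0], [-0.8, -3.5, 0], [-0.8, -3.5, 0]], "rot": [[0, 0, 0], [0, 0, 0], [0, 0, 0], [0, 0, 0], [0, 0, 0], [0, 0, 0], [0, 0, 0], [0, 0, 0]], "fingers": [1, 1, 1, 1, 1, 1, 1, 1]}}

```text
time_s: 20.55
eef_pos: [0.5772, 0.283, 0.1967]
ee_rot: [-2.221, 2.221, 0.0]
wrist_force: [-0.9, 0.5, 0.1]
opening: 0.0293
grasp_force: 30.0
```

{"op": "apply_moves", "data": {"translation": [[-0.2, -2, 0], [0, 0, 2], [0, 0, 3], [0, 0, 3], [0, 0, 1.5], [0, 0, 0], [0, 0, 0], [0, 0, 0]], "rot": [[0, 0, 0], [0, 0, 0], [0, 0, 0], [0, 0, 0], [0, 0, 0], [0, 0, 0], [0, 0, 0], [0, 0, 0]], "fingers": [1, 1, 1, 1, 1, 1, 1, 1]}}

```text
time_s: 21.35
eef_pos: [0.5969, 0.2858, 0.1031]
ee_rot: [-2.22, 2.219, -0.001]
wrist_force: [0.0, -0.7, -0.2]
opening: 0.0294
grasp_force: 30.0
```

```bash
python3 w.py 8 wrist side
```

```text
[0.5969 0.2858 0.1031] 0.029370573426568253 29.999794363975525
wrist [288  93] 3804 top 0.0966 xy 0.6117 0.1889 r 0.0156 mean [0.612 0.189]
wrist [518 170] 2491 top 0.0668 xy 0.4869 0.2261 r 0.0162 mean [0.487 0.225]
wrist [328 284] 93 top 0.1199 xy 0.5935 0.272 r 0.009 mean [0.593 0.271]
wrist [336 367] 1172 top 0.0965 xy 0.5883 0.3304 r 0.0144 mean [0.588 0.332]
wrist tray [313 188] maxz 0.103 ((602.127197265625, 241.52902221679688), (57.46706771850586, 145.8958740234375), 8.126983642578125)
side [310 164] 71 top 0.0688 xy 0.7392 -0.14 r 0.0129 mean [ 0.739 -0.14 ]
side [250 191] 88 top 0.0693 xy 0.7523 0.0065 r 0.0137 mean [0.752 0.007]
side [314 202] 312 top 0.0725 xy 0.6459 -0.0657 r 0.0224 mean [ 0.644 -0.065]
side [289 216] 341 top 0.0727 xy 0.6457 -0.0037 r 0.0218 mean [ 0.645 -0.003]
side [496 223] 716 top 0.0786 xy 0.3753 -0.2656 r 0.0315 mean [ 0.375 -0.264]
side [262 227] 381 top 0.0728 xy 0.6563 0.0541 r 0.0224 mean [0.655 0.054]
side [330 249] 136 top 0.0689 xy 0.5331 -0.0008 r 0.014 mean [ 0.534 -0.001]
side [210 271] 275 top 0.0985 xy 0.6099 0.189 r 0.0146 mean [0.609 0.19 ]
side [136 330] 378 top 0.0988 xy 0.5856 0.3284 r 0.0153 mean [0.585 0.329]
side [238 342] 251 top 0.0691 xy 0.4872 0.2248 r 0.0143 mean [0.487 0.225]
side tray [396 185] maxz 0.036 ((600.441162109375, -268.09100341796875), (176.61654663085938, 93.64579010009766), 86.30704498291016)
side tray [199 202] maxz 0.063 ((837.999755859375, 62.054325103759766), (186.5187225341797, 63.616729736328125), 87.22562408447266)
side tray [280 239] maxz 0.035 ((648.3035278320312, -5.415565490722656), (193.24716186523438, 71.78330993652344), 83.61607360839844)
side tray [176 336] maxz 0.036 ((596.5641479492188, 260.57440185546875), (58.366363525390625, 199.82745361328125), 6.513659954071045)
```

View pics/side8.png

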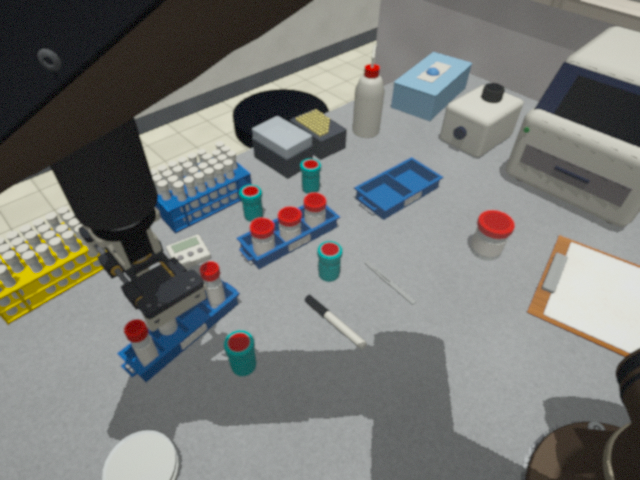

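The side view shows the middle pots filed at (314,208) and (289,222) and the first tube filed at (137,340), lid top at 96 mm. The second tube hangs above its cell, so I lower it.

{"op": "apply_moves", "data": {"translation": [[0, 0, 1], [0, 0, 1.2], [0, 0, 0.8], [0, 0, 0.4], [0, 0, 0.2], [0, 0, 0.1], [0, 0, 0], [0, 0, 0]], "rot": [[0, 0, 0], [0, 0, 0], [0, 0, 0], [0, 0, 0], [0, 0, 0], [0, 0, 0], [0, 0, 0], [0, 0, 0]], "fingers": [1, 1, 1, 1, 1, 1, 1, 1]}}

```text
time_s: 22.25
eef_pos: [0.5958, 0.2851, 0.0656]
ee_rot: [-2.222, 2.221, -0.001]
wrist_force: [-6.3, -0.8, 13.2]
opening: 0.029
grasp_force: 30.0
```

{"op": "apply_moves", "data": {"translation": [[0, 0, 0], [0, 0, 0], [0, 0, 0], [0, 0, 0], [0, 0, -0.5], [0, 0, -2], [0, 0, -4], [0, 0, -4]], "rot": [[0, 0, 0], [0, 0, 0], [0, 0, 0], [0, 0, 0], [0, 0, 0], [0, 0, 0], [0, 0, 0], [0, 0, 0]], "fingers": [-0.2, -0.2, -0.2, -0.2, -0.2, -0.2, -0.2, -0.2]}}

```text
time_s: 23.05
eef_pos: [0.5956, 0.2846, 0.1698]
ee_rot: [2.22, -2.22, 0.0]
wrist_force: [-0.0, 1.3, -0.2]
opening: 0.0523
grasp_force: 0.0
```

{"op": "apply_moves", "data": {"translation": [[1, 0, -4], [4, 1, 0], [4, 1, 0], [4, 1, 0], [4, 1, 0], [4, 1, 0], [4, 1, 0], [4, 1, 0]], "rot": [[0, 0, 0], [0, 0, 0], [0, 0, 0], [0, 0, 0], [0, 0, 0], [0, 0, 0], [0, 0, 0], [0, 0, 0]], "fingers": [-0.2, -0.2, -0.2, -0.2, -0.2, -0.2, -0.2, -1]}}

```text
time_s: 23.85
eef_pos: [0.5253, -0.0064, 0.2096]
ee_rot: [-2.221, 2.221, -0.001]
wrist_force: [0.3, -0.7, -0.3]
opening: 0.0563
grasp_force: 0.0
```

{"op": "apply_moves", "data": {"translation": [[4, 2, 0], [4, 2, 0], [4, 2, 0], [4, 2, 0], [3, 2, 0], [3, 2, 0], [2, 1, 0], [0, 0, 0]], "rot": [[0, 0, 0], [0, 0, 0], [0, 0, 0], [0, 0, 0], [0, 0, 0], [0, 0, 0], [0, 0, 0], [0, 0, 0]], "fingers": [-1, -1, -1, -1, -1, -1, -1, -1]}}

```text
time_s: 24.65
eef_pos: [0.3946, -0.2467, 0.2095]
ee_rot: [-2.218, 2.224, -0.001]
wrist_force: [-0.1, 0.6, 1.0]
opening: 0.0876
grasp_force: 0.0
```

{"op": "apply_moves", "data": {"translation": [[1, 0.9, 0], [1, 0.9, 0], [0, 0, 2], [0, 0, 3], [0, 0, 2], [0, 0, 1], [0, 0, 0], [0, 0, 0]], "rot": [[0, 0, 0], [0, 0, 0], [0, 0, 0], [0, 0, 0], [0, 0, 0], [0, 0, 0], [0, 0, 0], [0, 0, 0]], "fingers": [-1, -1, -1, -1, -1, -1, -1, -1]}}

```text
time_s: 25.45
eef_pos: [0.3784, -0.2652, 0.1298]
ee_rot: [-2.222, 2.221, -0.001]
wrist_force: [0.1, -0.7, 0.4]
opening: 0.0878
grasp_force: 0.0
```

```bash
python3 w.py 9 wrist scene
```

```text
[ 0.3784 -0.2652  0.1298] 0.08782716287106777 0.0
wrist [324 254] 7162 top 0.0766 xy 0.3758 -0.268 r 0.0329 mean [ 0.376 -0.27 ]
wrist tray [ 51 198] maxz 0.033 ((590.0096435546875, -294.6371154785156), (127.37279510498047, 76.68954467773438), 86.19976806640625)
scene [246 176] 334 top 0.077 xy 0.3847 -0.2648 r 0.031 mean [ 0.385 -0.264]
scene [319 234] 101 top 0.0674 xy 0.5361 0.0006 r 0.0161 mean [ 0.537 -0.001]
scene [254 255] 427 top 0.0713 xy 0.6483 -0.0675 r 0.0223 mean [ 0.65  -0.066]
scene [450 254] 122 top 0.0675 xy 0.4907 0.2252 r 0.0153 mean [0.491 0.225]
scene [285 265] 458 top 0.0713 xy 0.6514 -0.0045 r 0.0216 mean [ 0.653 -0.004]
scene [181 269] 154 top 0.0675 xy 0.7424 -0.1398 r 0.0152 mean [ 0.743 -0.14 ]
scene [314 278] 521 top 0.0714 xy 0.6606 0.0532 r 0.0228 mean [0.662 0.054]
scene [409 275] 335 top 0.0972 xy 0.6158 0.188 r 0.0152 mean [0.618 0.189]
scene [476 286] 374 top 0.097 xy 0.5974 0.2827 r 0.0153 mean [0.599 0.282]
scene [510 294] 406 top 0.0971 xy 0.5912 0.3274 r 0.015 mean [0.593 0.328]
scene [254 302] 219 top 0.0677 xy 0.755 0.0067 r 0.0158 mean [0.756 0.007]
scene tray [183 238] maxz 0.034 ((604.476318359375, -269.4819030761719), (177.2022247314453, 97.3882827758789), 86.0691146850586)
scene tray [287 297] maxz 0.034 ((655.597412109375, -7.11920166015625), (194.1200714111328, 72.95655059814453), 85.44234466552734)
scene tray [453 325] maxz 0.034 ((603.1812133789062, 260.1998596191406), (61.143943786621094, 199.38912963867188), 8.801308631896973)
scene tray [245 411] maxz 0.063 ((863.1572265625, 60.19211196899414), (186.98526000976562, 99.51838684082031), 87.6956787109375)
```

View pics/wrist9.png

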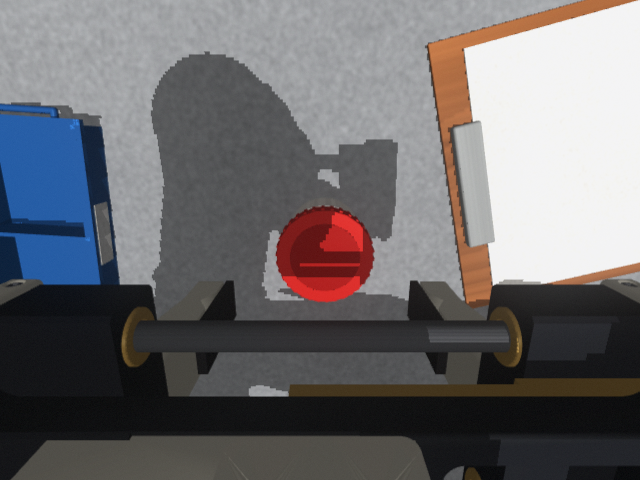

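All four filed lids sit at the right height. The wide pot's lid (radius 32 mm) is at (324,254), centred under the open fingers. The clipboard is off to the right and clear.

{"op": "apply_moves", "data": {"translation": [[0.2, 0.1, 1], [0, 0, 2], [0, 0, 2], [0, 0, 1.6], [0, 0, 1], [0, 0, 0.4], [0, 0, 0], [0, 0, 0]], "rot": [[0, 0, 0], [0, 0, 0], [0, 0, 0], [0, 0, 0], [0, 0, 0], [0, 0, 0], [0, 0, 0], [0, 0, 0]], "fingers": [-1, -1, -1, -1, -1, -1, -1, -1]}}

```text
time_s: 26.35
eef_pos: [0.3774, -0.2671, 0.0496]
ee_rot: [-2.221, 2.221, -0.001]
wrist_force: [-0.8, -0.1, -0.4]
opening: 0.0874
grasp_force: 0.0
```

{"op": "apply_moves", "data": {"translation": [[0, 0, 0], [0, 0, 0], [0, 0, 0], [0, 0, 0], [0, 0, 0], [0, 0, 0], [0, 0, -0.5], [0, 0, -1]], "rot": [[0, 0, 0], [0, 0, 0], [0, 0, 0], [0, 0, 0], [0, 0, 0], [0, 0, 0], [0, 0, 0], [0, 0, 0]], "fingers": [1, 1, 1, 1, 1, 1, 1, 1]}}

```text
time_s: 27.15
eef_pos: [0.3761, -0.2667, 0.0638]
ee_rot: [2.22, -2.221, -0.003]
wrist_force: [0.9, 0.1, -1.4]
opening: 0.0635
grasp_force: 30.0
```

{"op": "apply_moves", "data": {"translation": [[0, 0, -2.5], [0, -0.5, -3], [-0.4, -2, -3], [-0.7, -3, -0.5], [-0.7, -3, 0], [-0.7, -3.5, 0], [-0.7, -3.5, 0], [-0.5, -3.5, 0]], "rot": [[0, 0, 0], [0, 0, 0], [0, 0, 0], [0, 0, 0], [0, 0, 0], [0, 0, 0], [0, 0, 0], [0, 0, 0]], "fingers": [1, 1, 1, 1, 1, 1, 1, 1]}}

```text
time_s: 27.95
eef_pos: [0.5681, -0.2294, 0.1547]
ee_rot: [-2.221, 2.221, -0.0]
wrist_force: [0.9, 0.0, -2.1]
opening: 0.0632
grasp_force: 30.0
```

{"op": "apply_moves", "data": {"translation": [[-0.2, -2.5, 0], [0, -1.3, 0], [0, 0, 1], [0, 0, 2], [0, 0, 2], [0, 0, 0.5], [0, 0, 0], [0, 0, 0]], "rot": [[0, 0, 0], [0, 0, 0], [0, 0, 0], [0, 0, 0], [0, 0, 0], [0, 0, 0], [0, 0, 0], [0, 0, 0]], "fingers": [1, 1, 1, 1, 1, 1, 1, 1]}}

```text
time_s: 28.75
eef_pos: [0.605, -0.2283, 0.1001]
ee_rot: [-2.221, 2.221, -0.001]
wrist_force: [0.6, 0.7, -1.0]
opening: 0.063
grasp_force: 30.0
```

```bash
python3 w.py 10 wrist side | grep -E "tray|^\["
```

```text
[ 0.605  -0.2283  0.1001] 0.063027182506801 29.999631643295288
wrist tray [336  41] maxz 0.033 ((596.2061157226562, -358.4595642089844), (1.2833647727966309, 45.558006286621094), 86.08092498779297)
wrist tray [322 162] maxz 0.1 ((600.8191528320312, -282.4960021972656), (151.8724822998047, 93.93501281738281), 86.54236602783203)
side tray [397 190] maxz 0.035 ((599.3179931640625, -268.8341979980469), (177.84291076660156, 94.17906188964844), 85.26542663574219)
side tray [195 202] maxz 0.065 ((826.2630004882812, 72.73469543457031), (200.001708984375, 82.26978302001953), 69.53311157226562)
side tray [286 238] maxz 0.036 ((647.0017700195312, -5.509864807128906), (194.25729370117188, 72.01057434082031), 82.67886352539062)
side tray [178 331] maxz 0.036 ((598.0050048828125, 260.90869140625), (58.8724479675293, 198.91958618164062), 7.891392230987549)
```

View pics/side10.png

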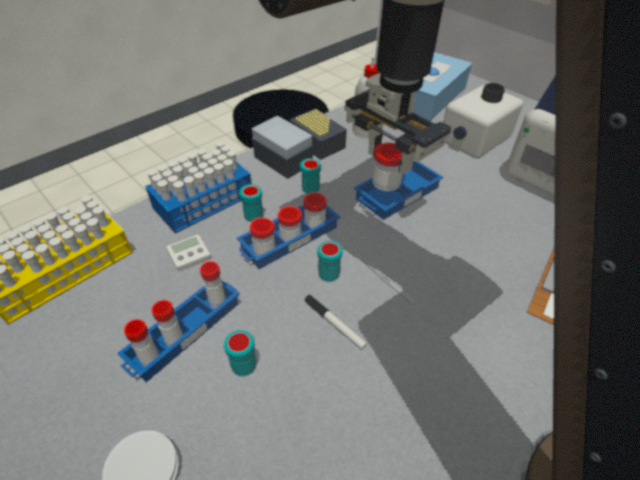

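The wide pot hangs over the near cell of the large tray at (388,170). The tubes and middle pots stand filed. Lowering.

{"op": "apply_moves", "data": {"translation": [[0, 0.1, 1], [0, 0, 1.5], [0, 0, 1], [0, 0, 0.6], [0, 0, 0.3], [0, 0, 0.2], [0, 0, 0.1], [0, 0, 0]], "rot": [[0, 0, 0], [0, 0, 0], [0, 0, 0], [0, 0, 0], [0, 0, 0], [0, 0, 0], [0, 0, 0], [0, 0, 0]], "fingers": [1, 1, 1, 1, 1, 1, 1, 1]}}

```text
time_s: 29.65
eef_pos: [0.6039, -0.2281, 0.0534]
ee_rot: [2.222, -2.221, 0.001]
wrist_force: [-3.0, 1.1, 5.8]
opening: 0.0634
grasp_force: 30.0
```

{"op": "apply_moves", "data": {"translation": [[0, 0, 0], [0, 0, 0], [0, 0, 0], [0, 0, 0], [0, 0, 0], [0, 0, -0.5], [0, 0, -2], [0, 0, -3]], "rot": [[0, 0, 0], [0, 0, 0], [0, 0, 0], [0, 0, 0], [0, 0, 0], [0, 0, 0], [0, 0, 0], [0, 0, 0]], "fingers": [-1, -1, -1, -1, -1, -1, -1, -1]}}

```text
time_s: 30.45
eef_pos: [0.6027, -0.2277, 0.1061]
ee_rot: [2.22, -2.22, -0.005]
wrist_force: [0.6, 0.2, 0.8]
opening: 0.0875
grasp_force: 0.0
```

{"op": "apply_moves", "data": {"translation": [[0, 0, -4], [0, 0, -4], [0, 2, -2], [0, 3, 0], [0, 3, 0], [0, 3, 0], [0, 0, 0], [0, 0, 0]], "rot": [[0, 0, 0], [0, 0, 0], [0, 0, 0], [0, 0, 0], [0, 0, 0], [0, 0, 0], [0, 0, 0], [0, 0, 0]], "fingers": [-1, -1, -1, -1, -1, -1, -1, -1]}}

```text
time_s: 31.25
eef_pos: [0.4939, -0.2281, 0.2081]
ee_rot: [-2.221, 2.221, -0.002]
wrist_force: [-0.2, -0.2, 0.2]
opening: 0.0878
grasp_force: 0.0
```

```bash
python3 w.py 11 scene wrist
```

```text
[ 0.4939 -0.2281  0.2081] 0.08780450063895083 0.0
scene [194 218] 599 top 0.0811 xy 0.607 -0.2282 r 0.0316 mean [ 0.61  -0.226]
scene [318 234] 101 top 0.0674 xy 0.5376 -0.0019 r 0.0151 mean [ 0.538 -0.001]
scene [253 255] 430 top 0.0714 xy 0.6493 -0.0674 r 0.0235 mean [ 0.651 -0.066]
scene [450 254] 124 top 0.0674 xy 0.4903 0.2249 r 0.0152 mean [0.491 0.225]
scene [285 265] 462 top 0.0712 xy 0.6515 -0.0053 r 0.0226 mean [ 0.653 -0.004]
scene [181 269] 155 top 0.0676 xy 0.743 -0.1399 r 0.0151 mean [ 0.743 -0.14 ]
scene [409 275] 337 top 0.097 xy 0.6165 0.1883 r 0.0148 mean [0.618 0.189]
scene [314 278] 525 top 0.0712 xy 0.6604 0.0528 r 0.0229 mean [0.662 0.054]
scene [476 286] 376 top 0.0971 xy 0.5974 0.2828 r 0.0154 mean [0.599 0.283]
scene [510 294] 402 top 0.0972 xy 0.5915 0.3277 r 0.0152 mean [0.593 0.328]
scene [254 302] 219 top 0.0677 xy 0.755 0.0059 r 0.0163 mean [0.756 0.007]
scene tray [178 240] maxz 0.034 ((606.258544921875, -269.39990234375), (175.2480010986328, 93.70990753173828), 86.4422607421875)
scene tray [287 297] maxz 0.034 ((655.3822631835938, -7.7385711669921875), (195.1400909423828, 73.24739837646484), 85.11984252929688)
scene tray [453 325] maxz 0.034 ((602.820556640625, 260.25665283203125), (60.331207275390625, 198.74070739746094), 7.9518022537231445)
scene tray [245 411] maxz 0.063 ((863.7988891601562, 60.49235534667969), (186.0587615966797, 99.05281066894531), 88.00321960449219)
wrist [197 229] 4276 top 0.0806 xy 0.6025 -0.2291 r 0.0329 mean [ 0.602 -0.23 ]
wrist tray [212 143] maxz 0.034 ((601.2853393554688, -270.1878356933594), (177.2363739013672, 94.65074157714844), 86.54115295410156)
```

View pics/scene11.png

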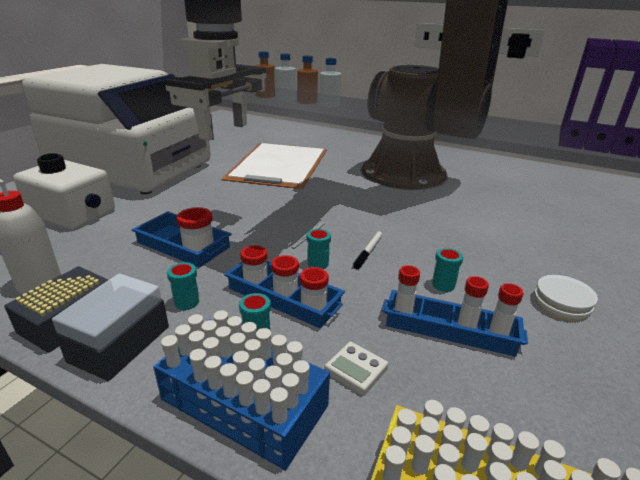

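All the containers stand upright in their trays: the wide pot at (195,228), the middle pots at (253,262), (285,272) and (314,286), and the tubes at (409,288), (476,300) and (510,308). Their lid tops are 4–5 mm above the bench heights, which matches the cell floors. The gripper is clear.

```bash
python3 -c "
from station import sign_off; print(sign_off())"
```

```text
the job is handed in; nothing more can be done
None
```

All five containers are filed upright in their trays, the two already filed were left in place, and the job was handed in at about 31 s of the 128 s; the judge's result was not shown.

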